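# Set the pour-over stand and slide the mug under it

### The job

Spin the knurled brass collar of the pour-over stand to raise the dripper until the yellow pointer is level with the red clip on the scale. Then slide the purple mug along the worktop, without lifting it, until it stands centred under the dripper's spout. Leave everything else where it is.

Things in the scene. Friction and masses are not known exactly. Their poses are not given: they have to be found in the camera images.
- collar_mid (a point): Centre of the knurled brass collar (52 mm across, 18 mm high) on the stand's upright threaded steel rod, on the rod's axis. From it stick out three level steel bars 120 degrees apart, 8 mm thick, with 12 mm black balls at the ends; balls' centres 52 mm from the axis. 21 mm free below the bars. The 16 mm rod's top is 187 mm above the worktop. The frame turns with the collar.
- collar (a joint): Turn of the collar on its thread, rad. It grows when the collar is turned counterclockwise seen from above, which raises it: 20 mm a full turn. The friction is 0.06 N m (about 1.5 N at a bar), so it stays where it is left and cannot be lifted or pressed along the rod by light forces. It turns freely from -1.5 to 13.5.
- bar_end (a point): Centre of the black ball at the end of one of the collar's three equal bars, 52 mm from the rod's axis; it shows how the bars stand.
- pointer (a point): Tip of the yellow pointer. Pointer, beam and dripper form one carriage that rises with the collar and does not turn: a flat aluminium beam, its top 25 mm below the middle of the bars. An 8 mm guide post and the 18 mm wide black scale plate, 160 mm tall, stand 80 to 115 mm from the rod on the side opposite the dripper. Frame as the stand: y from rod to dripper, z up.
- mark_mid (a point): Middle of the red clip on the black scale plate beside the pointer, 22 mm wide and 8 mm high. It is fixed; its height is the one to set, 17 to 33 mm above the pointer at the start.
- spout (a point): Lower end of the white dripper's spout (12 mm across), on the dripper's axis, 130 mm from the rod's axis. The dripper widens upward to 88 mm across, from 26 to 76 mm above this point. It hangs too low for the mug at the start; with the pointer level with the clip it is 98 to 106 mm above the worktop. The stand is fixed; its round foot reaches 58 mm from the rod, so the mug stands on the bare worktop.
- mug_centre (a point): Centre of the purple mug's round cup, half-way up (44 mm above its foot). The cup is 79 mm across and 89 mm tall, open at the top, about 0.26 kg, standing loose on the worktop. Its z is up; the handle points along its -y and reaches 71 mm from the cup's axis, 32 mm wide at most, and points roughly towards the robot at the start.
- tomato: A loose red tomato, 77 mm across and 72 mm high, to be left alone. Origin under its centre at the start.
- glass: A loose amber drinking glass, 68 mm across and 87 mm high, to be left alone. Origin at the centre of its underside.
- spice_jar: A loose spice jar with a red cap, 45 mm across and 108 mm high, to be left alone. Origin at the centre of its underside.
Not all that is in view belongs to the job. Leave any blue look-alike of the part that bears mug_centre alone.

How it is judged:
By the outcome, as a careful person would: the job done as asked, in the order asked, and still so for the second after the job is handed in, with the robot touching nothing.
It also fails if it takes over 58 s, if anything falls off the work surface, if the arm or the gripper's body presses on something with over 40 N, if the wrist force passes 120 N, or if a joint passes its speed limit or range.

### The arm

A 6-joint arm with a two-finger parallel gripper is mounted at the origin on a cart in front of the work surface, level with it; the furniture and walls round the work are solid. World frame = base frame: x ahead of the robot, y to its left, z up, the work surface at z = 0. Lengths are in m, angles in rad, forces in N, time in s.
With the tool pointing down it reaches from about 0.275 to 0.875 m from the base axis. Payload 12.5 kg.
Tool frame: the origin (TCP) lies on the centre line of the jaws, within the pads' length; the fingertips stand r.finger_overhang ahead of it and the grasp point (between the pads) lies 3 mm ahead of it (r.finger_overhang is the distance from the TCP to the fingertips, in m); z points along the fingers, y is the line along which they close (so a half turn about z gives the same grasp; the last joint's range is limited). The gripper opens to 85 mm and grips with 20 to 120 N. Pads are 22 mm wide; open, the fingers measure 114 mm over their backs; the gripper's body (76 mm by 85 mm) begins 54 mm behind the grasp point. The pads swing forward as they close: fully open they stand 13 mm farther back than shut.
Start: joints at [-1.272, 0.351, 1.652, -0, 1.139, -0.085], TCP at [0.206, -0.51, 0.253] pointing down, gripper open.
Joint ranges: [-2.75, 2.75], [-0.79, 2.1], [0.01, 2.65], [-1.57, 4.71], [0.07, 3.14], [-2.87, 2.87]. Speed limits (rad/s): [2.22, 2.22, 2.79, 3.14, 3.14, 3.14].

### API

Orientations are given as a unit quaternion [x, y, z, w].
In Python, from cell import r, optics gives the robot as it stands. The module is installed in compiled form; this text tells all that it offers. Calls block until the motion is done:
- r.move_to(position, orientation): joint-space move of the TCP to a pose.
- r.move_linear(position, rot=None, vel=0.15): straight line of the TCP; rot=None keeps the orientation; vel is the mean speed in m/s.
- r.set_joints(angles): joint-space move.
- r.set_gripper(opening, squeeze=None): opening from 0.0 (shut) to 1.0 (fully open); squeeze is the grip in N (None keeps the last); returns when the fingers have stopped.
- r.sleep(seconds).
- r.inverse_kinematics(position, orientation): joint angles nearest the present ones, or None.
- optics.get_image(name): name is "side" or "top"; returns a dict with "pixels" (480x640x3 uint8, red, green, blue), "depth" (480x640 float32, m along the optical axis (not along the pixel's ray), 0 where there is no reading), "fx", "fy", "cx", "cy" (pixels), "D" ([k1, k2, p1, p2, k3] as OpenCV has them; the pictures are not rectified), "camera_from_world" (4x4, takes a point from world to camera coordinates). Camera axes: x right, y down, z forward; pixel columns grow to the right and rows downward; lengths in m; the calibration is good to about 2 mm. A picture is of the moment at which its call begins.
A pose or a line that the arm cannot do raises r.PlanningError and nothing moves.
- r.hand_in(): hands the job in; it is judged then, once.
Readings, each from a call of its own:
- r.current_t(): time.
- r.current_q(): joint angles.
- r.current_qvel(): joint speeds.
- r.current_effort(): joint torques, N m.
- r.current_tool_pos(): TCP position.
- r.current_ee_rot(): TCP orientation.
- r.current_contact_force(): force on the tool from outside, world axes, zero at the start.
- r.current_torque(): the same for the moment, N m.
- r.current_opening(): opening from 0.0 (shut) to 1.0 (fully open).
- r.current_finger_force(): force on a finger pad.
Only numpy, scipy, OpenCV 4.12 (cv2) and the standard library are available. Lean on these libraries where they do the work, as an engineer would, in place of code of your own. Each camera call takes 0.05 s, during which the arm holds its last target. There are 200 camera calls.

## Working session

There is one attempt and no reset: what is moved stays moved. The work goes in short steps, each a Python script; the robot and the scene stay as the last script left them, time stands still between calls to the robot, and variables do not carry over. Pictures are saved under pics/ and viewed, at most 10 in all, crops included, and the job is handed in when it is done.

```bash
mkdir -p pics
cat > h.py <<'E'
import numpy as np, cv2
from cell import r, optics
def grab(n):
    im=optics.get_image(n); im['K']=np.array([[im['fx'],0,im['cx']],[0,im['fy'],im['cy']],[0,0,1]]); im['D']=np.array(im['D'],float); im['T']=np.array(im['camera_from_world']); return im
def save(im,f,crop=None,s=1):
    p=im['pixels'][:,:,::-1]
    if crop: a,b,c,d=crop; p=p[b:d,a:c]
    cv2.imwrite('pics/'+f,cv2.resize(p,None,fx=s,fy=s,interpolation=cv2.INTER_CUBIC))
def ray(im,u,v):
    x=cv2.undistortPoints(np.array([[[u,v]]],float),im['K'],im['D'])[0,0]; return np.array([x[0],x[1],1])
def at_depth(im,u,v,d=None):
    if d is None: d=im['depth'][int(round(v)),int(round(u))]
    Ti=np.linalg.inv(im['T']); return Ti[:3,:3]@(ray(im,u,v)*d)+Ti[:3,3]
def at_z(im,u,v,z):
    Ti=np.linalg.inv(im['T']); d=Ti[:3,:3]@ray(im,u,v); o=Ti[:3,3]; return o+d*(z-o[2])/d[2]
def cloud(im):
    h,w=im['depth'].shape; uv=np.stack(np.meshgrid(np.arange(w),np.arange(h)),-1).reshape(-1,1,2).astype(float)
    x=cv2.undistortPoints(uv,im['K'],im['D'])[:,0]; d=im['depth'].reshape(-1,1)
    Ti=np.linalg.inv(im['T']); P=np.hstack([x*d,d])@Ti[:3,:3].T+Ti[:3,3]; P[d[:,0]==0]=np.nan; return P.reshape(h,w,3)
def proj(im,P):
    T=im['T']; return cv2.projectPoints(np.atleast_2d(np.array(P,float)),cv2.Rodrigues(T[:3,:3])[0],T[:3,3],im['K'],im['D'])[0][:,0]
E
python3 - <<'E'
from h import *
for n in('side','top'):
    im=grab(n); save(im,n+'0.png'); print(n,np.linalg.inv(im['T'])[:3,3].round(3),im['T'][2,:3].round(2),im['fx'],(im['depth']>0).mean())
print(r.finger_overhang,r.current_ee_rot(),r.current_t())
E
```

```text
side [0.268 0.702 0.61 ] [ 0.29 -0.82 -0.49] 496.1425727242687 0.9959049479166666
top [ 0.362 -0.107  1.391] [ 0.12  0.02 -0.99] 624.0702562494571 0.995859375
0.022 [ 9.81644465e-01  1.90719349e-01 -5.40813262e-05 -5.21269244e-04] 0.1
```

View pics/side0.png

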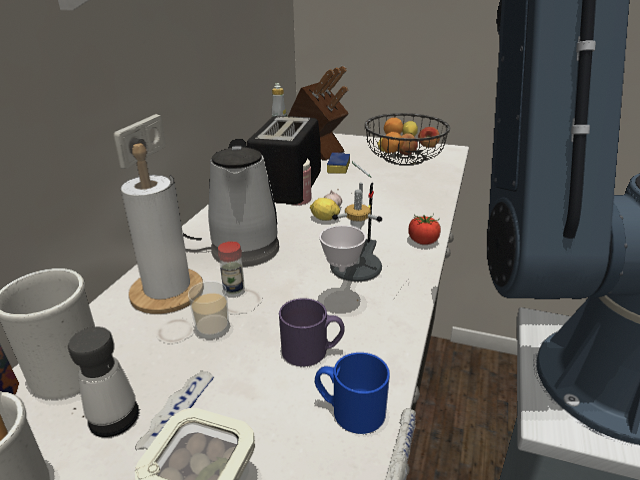

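View pics/top0.png

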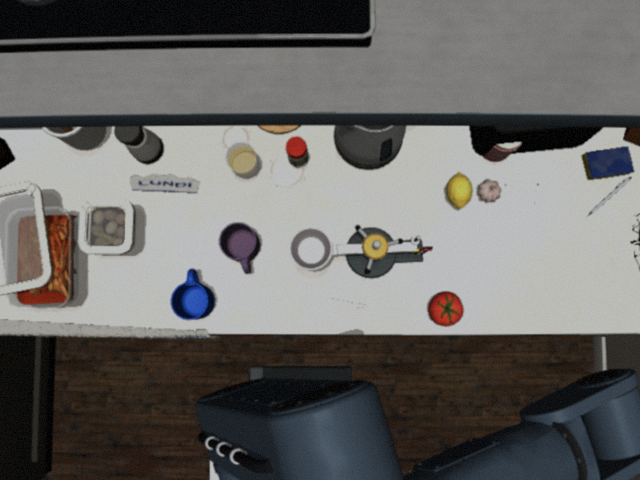

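Side view: purple mug at (304,331), with a blue look-alike at (361,392), which I leave alone. The stand's collar is at (357,212) and the dripper at (343,245). In the top view the mug is at (240,243), blue mug (193,298), dripper (312,250), collar (375,245), tomato (445,308), glass (242,160) and jar (297,150). I choose the purple mug.

Run:
```python
from h import *
t=grab('top'); s=grab('side'); 
a=cv2.resize(t['pixels'][205:295,290:440,::-1],None,fx=4,fy=4,interpolation=cv2.INTER_CUBIC)
b=cv2.resize(s['pixels'][175:285,315:390,::-1],None,fx=5,fy=5,interpolation=cv2.INTER_CUBIC)
c=np.zeros((560,800,3),np.uint8); b=b[:,:]; 
c[:360,:600]=a; cv2.imwrite('pics/c_top.png',c[:360,:600]); cv2.imwrite('pics/c_side.png',b)
for n,im in(('t',t),('s',s)):
    P=cloud(im); hsv=cv2.cvtColor(im['pixels'],cv2.COLOR_RGB2HSV)
    near=(P[...,0]>.3)&(P[...,0]<.75)&(abs(P[...,1])<.45)&(P[...,2]>.008)&(P[...,2]<.25)
    def st(name,m):
        p=P[m&near]; 
        if len(p): v,u=np.nonzero(m&near); print(n,name,len(p),'med',np.median(p,0).round(4),'min',p.min(0).round(3),'max',p.max(0).round(3),'px',u.mean().round(1),v.mean().round(1))
    H,S,V=[hsv[...,i] for i in range(3)]
    U,W=np.meshgrid(np.arange(640),np.arange(480))
    box=(U>295)&(U<440)&(W>170)&(W<290)
    st('brass',(H>14)&(H<25)&(S>100)&(P[...,2]>.1)&(U>(355 if n=='t' else 335))&(U<395)&box)
    st('red',((H<6)|(H>174))&(S>150)&(U<(440 if n=='t' else 385))&(W<260)&box)
    st('yellow',(H>24)&(H<34)&(S>140)&box)
    st('purple',(H>125)&(H<170)&(S>40)&(U<360)&(W>200))
t0=P=cloud(t)
rim=P[225:275,288:337].reshape(-1,3); rim=rim[rim[:,2]>rim[:,2].max()-.012]; print('dripper rim',rim.min(0),rim.max(0),len(rim))
m=P[215:275,215:265].reshape(-1,3); m=m[(m[:,2]>.082)&(m[:,2]<.097)]; print('mug rim',m.min(0),m.max(0),len(m))
```

```text
t brass 441 med [ 0.4914 -0.1938  0.145 ] min [ 0.466 -0.219  0.132] max [ 0.518 -0.17   0.167] px 375.0 245.9
t red 18 med [ 0.4866 -0.2952  0.1349] min [ 0.484 -0.305  0.128] max [ 0.49  -0.288  0.155] px 425.1 248.8
t yellow 7 med [ 0.4871 -0.2845  0.1078] min [ 0.481 -0.289  0.046] max [ 0.489 -0.182  0.148] px 410.1 250.6
t purple 854 med [0.507  0.0923 0.0387] min [ 0.444 -0.16   0.008] max [0.547 0.131 0.144] px 239.7 244.2
s brass 292 med [ 0.4852 -0.178   0.1437] min [ 0.464 -0.289  0.104] max [ 0.516 -0.165  0.148] px 357.5 212.5
s red 18 med [ 0.4854 -0.2896  0.1348] min [ 0.483 -0.304  0.129] max [ 0.491 -0.285  0.141] px 370.6 194.3
s yellow 207 med [ 0.6201 -0.367   0.0339] min [ 0.484 -0.399  0.011] max [ 0.66  -0.273  0.111] px 324.9 210.5
s purple 2923 med [0.5014 0.11   0.0578] min [ 0.44  -0.207  0.008] max [0.703 0.298 0.14 ] px 305.3 330.6Traceback (most recent call last):
  File "<stdin>", line 21, in <module>
    return umr_minimum(a, axis, None, out, keepdims, initial, where)
ValueError: zero-size array to reduction operation minimum which has no identity
```

View pics/c_top.png

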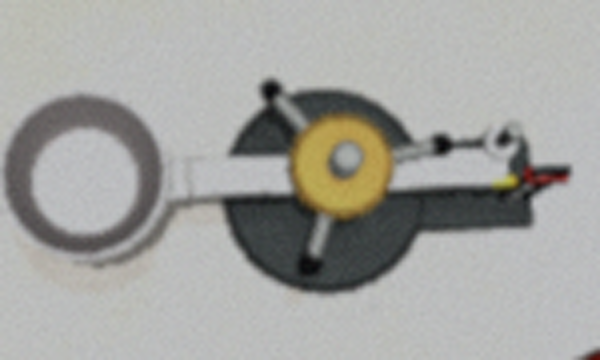

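View pics/c_side.png

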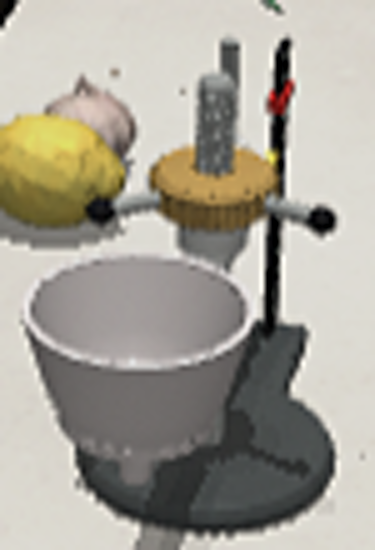

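The top crop shows balls at full pixels (357.5,227.5), (400,241.3) and (367.5,271.3), rod tip (376,244), pointer (416,250) and clip (424,249). The side crop shows the clip at (371.4,194.5) and pointer at (369.4,206.5). I'll turn these into positions.

```bash
cat >> h.py <<'E'
from scipy.optimize import least_squares
def level():
    """average images, subpixel centroids of clip and pointer in side and top, triangulate"""
    out={}
    ims={n:[grab(n) for _ in range(3)] for n in('side','top')}
    for name in('clip','ptr'):
        obs=[]
        for n,(u0,u1,v0,v1) in dict(side=(362,380,180,216),top=(403,436,240,260)).items():
            im=ims[n][0]; p=np.mean([i['pixels'] for i in ims[n]],0)[v0:v1,u0:u1]
            R,G,B=p[...,0],p[...,1],p[...,2]
            w=np.clip(R-np.maximum(G,B)-40,0,None) if name=='clip' else np.clip(np.minimum(R,G)-B-45,0,None)*(R-G<60)
            V,U=np.mgrid[v0:v1,u0:u1]; 
            if w.sum()==0: print(name,n,'none'); continue
            c=np.array([(U*w).sum(),(V*w).sum()])/w.sum(); obs.append((im,c)); print(name,n,c.round(2),'n',(w>0).sum(),'depthpt',np.nanmedian(cloud(im)[v0:v1,u0:u1][w>0],0).round(4))
        if len(obs)==2:
            s=least_squares(lambda X:np.concatenate([proj(i,X)[0]-c for i,c in obs]),[.487,-.29,.13]); out[name]=s.x; print(name,s.x.round(4),'res',s.fun.round(2))
    return out
def fitcirc(p,R=None):
    return least_squares(lambda c:np.hypot(p[:,0]-c[0],p[:,1]-c[1])-c[2],[*p[:,:2].mean(0),R or .04]).x
E
python3 - <<'E'
from h import *
level()
t=grab('top'); s=grab('side'); P=cloud(t); Q=cloud(s)
B=[(357.5,227.5),(400,241.3),(367.5,271.3)]
for z in(.134,.136,.138):
    b=np.array([at_z(t,*u,z) for u in B]); c=b.mean(0); f=fitcirc(b)
    print(z,f.round(4),np.degrees(np.arctan2(b[:,1]-f[1],b[:,0]-f[0])).round(1))
print('ball z top',[P[int(round(v)),int(round(u)),2].round(4) for u,v in B],'rod tip',at_z(t,290+347/4,205+158/4,.187),P[244,376])
print('ball side',Q[216,335],Q[218,379], 'px depth')
g=P[225:262,405:425].reshape(-1,3); print('post/scale max z',np.nanmax(g[:,2]))
for nm,(u0,u1,v0,v1),lo,hi in(('drip',(286,340,222,280),.1,.2),('mug',(212,268,215,280),.08,.1)):
    for n,C in(('t',P),):
        m=C[v0:v1,u0:u1].reshape(-1,3); print(nm,'zmax',np.nanpercentile(m[:,2],[50,80,90,95,99,100]).round(3))
E
```

```text
clip side [370.7  193.98] n 20 depthpt [ 0.4849 -0.2902  0.1349]
clip top [424.69 248.86] n 20 depthpt [ 0.4865 -0.2941  0.1353]
clip [ 0.4867 -0.2954  0.1331] res [-0.14 -0.02  0.02  0.12]
ptr side [365.52 208.68] n 72 depthpt [ 0.4749 -0.1939  0.1449]
ptr top [416.59 250.07] n 14 depthpt [ 0.4868 -0.2819  0.1104]
ptr [ 0.4905 -0.2828  0.1011] res [ 1.52  0.19 -0.26 -1.38]
0.134 [ 0.4914 -0.1943  0.0523] [ 41.8 -78.1 163.2]
0.136 [ 0.4912 -0.1941  0.0522] [ 41.8 -78.1 163.2]
0.138 [ 0.491  -0.194   0.0521] [ 41.8 -78.1 163.2]
ball z top [np.float64(0.1428), np.float64(0.1422), np.float64(0.1412)] rod tip [ 0.49007945 -0.19439967  0.187     ] [ 0.49128529 -0.19310873  0.1848314 ]
ball side [ 0.52697746 -0.15359111  0.14158756] [ 0.43996413 -0.17152676  0.14186655] px depth
post/scale max z 0.17054962630714532
drip zmax [0.007 0.128 0.147 0.151 0.154 0.157]
mug zmax [0.002 0.019 0.073 0.085 0.09  0.093]
```

```bash
sed -i "s/V,U=np.mgrid\[v0:v1,u0:u1\]; /V,U=np.mgrid[v0:v1,u0:u1]; w=w*((U>=367)|(n!='side'))*((U>=411)|(n=='side'))/" h.py
cat >> h.py <<'E'
from scipy.spatial.transform import Rotation as Ro
def down(g):
    g=np.radians(g); y=np.array([np.cos(g),np.sin(g),0]); z=np.array([0,0,-1.]); return Ro.from_matrix(np.c_[np.cross(y,z),y,z]).as_quat()
AX=np.array([.4907,-.1942])
E
python3 - <<'E'
from h import *
level()
t=grab('top');P=cloud(t)
for nm,(u0,u1,v0,v1),lo,hi in(('drip',(286,345,222,280),.145,.16),('mug',(212,268,215,262),.084,.097)):
    m=P[v0:v1,u0:u1].reshape(-1,3); m=m[(m[:,2]>lo)&(m[:,2]<hi)]
    for _ in range(3):
        f=fitcirc(m); e=np.hypot(m[:,0]-f[0],m[:,1]-f[1])-f[2]; m=m[abs(e)<2.5*e.std()]
    print(nm,f.round(4),len(m),m.min(0).round(3),m.max(0).round(3))
q=P[245:280,235:262].reshape(-1,3); q=q[(q[:,2]>.03)&(q[:,2]<.08)&(q[:,0]<.47)]; print('handle',len(q),q.mean(0),q.min(0),q.max(0))
for g in range(-180,181,30):
    print(g,*(None if (k:=r.inverse_kinematics([*AX,.143],down(g))) is None else np.round(k,2)))
E
```

```text
clip side [370.7  193.99] n 20 depthpt [ 0.4851 -0.2893  0.1343]
clip top [424.72 248.86] n 20 depthpt [ 0.4864 -0.2936  0.1345]
clip [ 0.4867 -0.2955  0.1331] res [-0.14 -0.02  0.02  0.12]
ptr side [368.21 207.81] n 25 depthpt [ 0.4692 -0.1994  0.1438]
ptr top [416.58 250.06] n 14 depthpt [ 0.4869 -0.2819  0.1093]
ptr [ 0.4876 -0.2828  0.1041] res [ 0.13  0.02 -0.02 -0.12]
drip [ 0.487  -0.0637  0.0407] 343 [ 0.445 -0.106  0.145] [ 0.53  -0.022  0.159]
mug [0.5093 0.0931 0.0381] 188 [0.47  0.054 0.084] [0.548 0.134 0.094]
handle 89 [0.45472389 0.07752857 0.07029113] [0.44197551 0.06825636 0.03184933] [0.46879033 0.09632699 0.079728  ]
-180 -0.47 0.46 1.81 -0.0 0.88 2.68
-150 -0.47 0.46 1.81 -0.0 0.88 2.15
-120 -0.47 0.46 1.81 -0.0 0.88 1.63
-90 -0.47 0.46 1.81 -0.0 0.88 1.11
-60 -0.47 0.46 1.81 -0.0 0.88 0.58
-30 -0.47 0.46 1.81 -0.0 0.88 0.06
0 -0.47 0.46 1.81 -0.0 0.88 -0.47
30 -0.47 0.46 1.81 -0.0 0.88 -0.99
60 -0.47 0.46 1.81 -0.0 0.88 -1.51
90 -0.47 0.46 1.81 -0.0 0.88 -2.04
120 -0.47 0.46 1.81 -0.0 0.88 -2.56Traceback (most recent call last):
  File "<stdin>", line 11, in <module>
TypeError: Value after * must be an iterable, not NoneType
```

Run:
```python
from h import *
g0=-167.7
r.set_gripper(.78); print(r.current_t(),r.finger_overhang)
r.move_to([*AX,.25],down(g0))
r.move_linear([*AX,.155],vel=.15); f=r.current_contact_force(); print('f',np.round(f,2))
r.move_linear([*AX,.143],vel=.05); print('f',np.round(r.current_contact_force(),2),r.current_t(),r.current_tool_pos())
for g in (g0+20,g0+100,g0+190,g0+280):
    z=.143+max(0,g-g0-5)/360*.02
    q=r.inverse_kinematics([*AX,z],down(g)); r.set_joints(q)
    print(g,np.round(r.current_q()[5],2),np.round(r.current_contact_force(),2),np.round(r.current_torque(),2),r.current_t())
s=grab('side'); save(s,'mid.png',(300,130,430,260),4)
```

```text
1.2833 0.022
f [ 0.68 -0.11  0.22]
f [0.12 0.01 0.45] 4.6333 [ 0.49061701 -0.19416759  0.14285896]
-147.7 2.12 [0.42 0.05 0.12] [-0.07  0.01  0.02] 5.0583
-67.69999999999999 0.72 [2.07 1.35 0.83] [ 0.05 -0.3  -0.09] 6.3167
22.30000000000001 -0.85 [-1.05  1.25 -0.89] [ 0.2   0.21 -0.09] 7.7167
112.30000000000001 -2.42 [-0.72 -3.01  0.47] [-0.4   0.06 -0.07] 9.1167
```

View pics/mid.png

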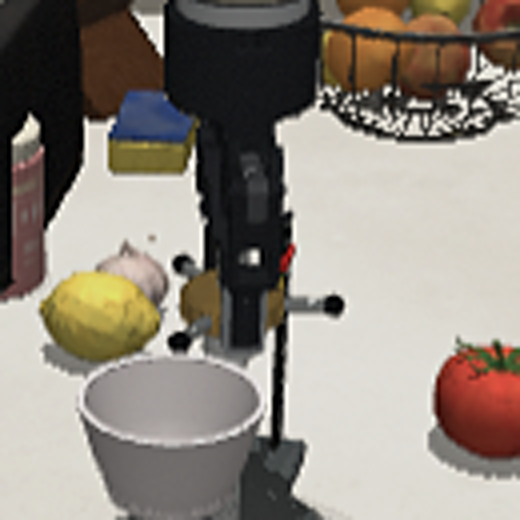

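The fingers turn the collar as planned: one bar ball is at crop (335,305) and the collar has risen. I'll lift off, measure with depth gating, then make the second stroke.

```bash
cat >> h.py <<'E'
def level2():
    res={}
    for n,(u0,u1,v0,v1) in dict(side=(360,384,178,216),top=(403,436,240,260)).items():
        L=[grab(n) for _ in range(3)]; im=L[0]; p=np.mean([i['pixels'] for i in L],0)[v0:v1,u0:u1]
        C=np.median([cloud(i) for i in L],0)[v0:v1,u0:u1]
        R,G,B=p[...,0],p[...,1],p[...,2]; ok=(C[...,1]<-.262)&(C[...,1]>-.32)&(C[...,2]>.08); V,U=np.mgrid[v0:v1,u0:u1]
        for name,w in dict(clip=np.clip(R-np.maximum(G,B)-40,0,None)*ok*(R-G>45),ptr=np.clip(np.minimum(R,G)-B-25,0,None)*(R-G<45)*ok).items():
            if w.sum()==0: print(name,n,'none'); continue
            c=np.array([(U*w).sum(),(V*w).sum()])/w.sum(); res[name,n]=(im,c)
            y={'clip':-.2955,'ptr':-.2828}[name]; d=np.linalg.inv(im['T']); k=d[:3,:3]@ray(im,*c); X=d[:3,3]+k*(y-d[1,3])/k[1]
            print(name,n,c.round(2),(w>0).sum(),'depth',np.median(C[w>0],0).round(4),'plane',X.round(4) if n=='side' else '')
    for name in('clip','ptr'):
        if (name,'side') in res and (name,'top') in res:
            o=[res[name,'side'],res[name,'top']]; s=least_squares(lambda X:np.concatenate([proj(i,X)[0]-c for i,c in o]),[.487,-.29,.13]); print(name,'TRI',s.x.round(4),s.fun.round(2))
E
python3 - <<'E'
from h import *
p=r.current_tool_pos()
r.move_linear([*AX,p[2]+.05],vel=.2)
r.move_to([*(AX+[-.12,0]),.29],down(-132.7))
level2(); print(r.current_t())
t=grab('top');save(t,'top2.png',(290,195,450,305),5)
E
```

```text
clip side [370.57 194.18] 18 depth [ 0.4853 -0.2891  0.1345] plane [ 0.4867 -0.2955  0.1325]
ptr side [369.27 199.96] 8 depth [ 0.4858 -0.2778  0.1264] plane [ 0.4863 -0.2828  0.124 ]
clip top [424.77 248.86] 20 depth [ 0.4865 -0.2935  0.1345] plane 
ptr top [417.42 249.22] 18 depth [ 0.4872 -0.2818  0.1263] plane 
clip TRI [ 0.4869 -0.2956  0.1325] [-0.07 -0.01  0.01  0.07]
ptr TRI [ 0.4866 -0.2819  0.1245] [-0.25 -0.03  0.04  0.23]
13.3167
```

View pics/top2.png

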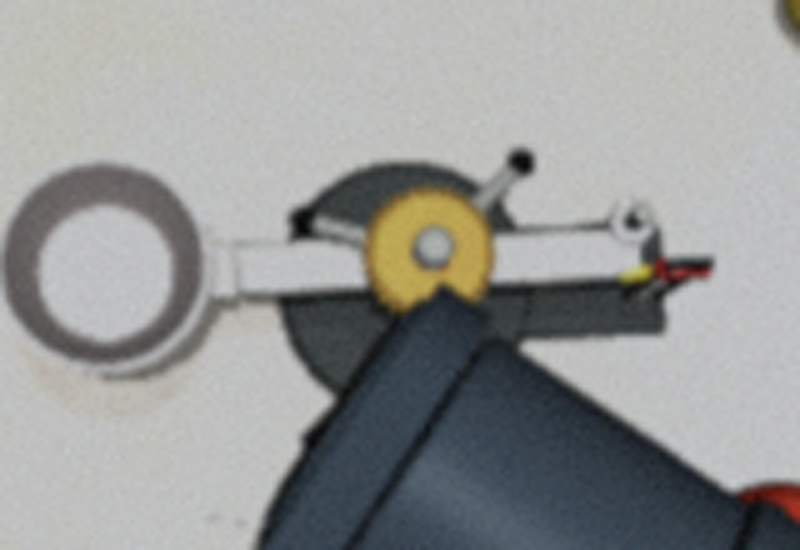

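The top crop shows the arm clear of the scale, with balls at (393.8,227) and (350.6,239.2). The pointer is about 8.1 mm below the clip, so about 146° remain.

Run:
```python
from h import *
t=grab('top')
b=[at_z(t,*u,.151)[:2]-AX for u in((393.8,227),(350.6,239.2))]; a=np.mean([np.degrees(np.arctan2(b[0][1],b[0][0])),np.degrees(np.arctan2(b[1][1],b[1][0]))-120])
a=[np.degrees(np.arctan2(x[1],x[0]))for x in b]; print(a,[np.hypot(*x).round(4) for x in b])
off=np.mean([((x-17.3+30)%60)-30 for x in a]); print('off',off); assert abs(off)<8
g0=-132.7+off
r.move_to([*AX,.215],down(g0)); r.move_linear([*AX,.154],vel=.12); print(np.round(r.current_contact_force(),2))
for d in(20,85,151):
    r.set_joints(r.inverse_kinematics([*AX,.154+max(0,d-5)/360*.02],down(g0+d))); print(np.round(r.current_contact_force(),2),r.current_t())
z=r.current_tool_pos()[2]
r.set_joints(r.inverse_kinematics([*AX,z],down(g0+148)))
r.move_linear([*AX,z+.05],vel=.2)
r.move_to([*(AX+[-.12,0]),.29],down(g0+148))
level2(); print(r.current_t())
```

```text
[np.float64(-44.10139748393386), np.float64(74.35501947393054)] [np.float64(0.0536), np.float64(0.0513)]
off -2.1731890050016602
[-0.36 -1.1   0.17]
[0.3  0.45 0.3 ] 15.125
[1.4  1.03 0.7 ] 16.175
[-1.45  1.13  1.19] 17.2417
clip side [370.97 193.42] 14 depth [ 0.4848 -0.2925  0.1353] plane [ 0.4858 -0.2955  0.1345]
ptr side [369.02 196.34] 7 depth [ 0.4854 -0.2784  0.1351] plane [ 0.4872 -0.2828  0.1328]
clip top [424.95 248.88] 20 depth [ 0.4864 -0.2936  0.1356] plane 
ptr top [417.7  248.89] 19 depth [ 0.4869 -0.2816  0.1316] plane 
clip TRI [ 0.4864 -0.2958  0.1344] [-0.22 -0.03  0.04  0.19]
ptr TRI [ 0.4868 -0.2811  0.1337] [-0.01 -0.    0.    0.01]
18.8167
```

Run:
```python
from h import *
p=np.mean([grab('side')['pixels'] for _ in range(8)],0).astype(np.uint8)[180:215,350:390,::-1]
cv2.imwrite('pics/lev.png',cv2.resize(p,None,fx=16,fy=16,interpolation=cv2.INTER_NEAREST))
```

```text
(no output)
```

View pics/lev.png

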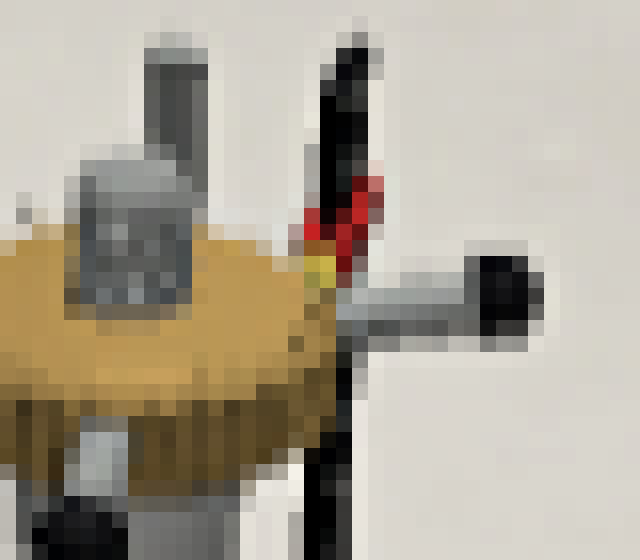

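The nearest-pixel crop shows red clip pixels at about (369–373, 191–195) and the yellow tip at (369–370, 195.5–197.5). They nearly coincide, but both are slanted by perspective, so I'll check the pixel values against a projected model.

Run:
```python
from h import *
np.set_printoptions(linewidth=200)
s0=cv2.imread('pics/side0.png')[:,:,::-1].astype(int)
def red(p): return p[...,0]-np.maximum(p[...,1],p[...,2])
def yel(p): return np.minimum(p[...,0],p[...,1])-p[...,2]
S=[grab('side') for _ in range(6)]; T=[grab('top') for _ in range(6)]
s1=np.mean([i['pixels'] for i in S],0).astype(int); t1=np.mean([i['pixels'] for i in T],0).astype(int)
print('side0 red cols366-375 rows189-199');print(red(s0)[189:199,366:376])
print('side0 yel rows 200-212 cols 366-374');print(yel(s0)[200:213,366:374])
print('side0 RGB col369',s0[203:211,369].tolist())
print('side1 red');print(red(s1)[189:199,366:376]); print('side1 yel');print(yel(s1)[190:202,366:374])
print('top red rows245-253 cols 412-435');print(red(t1)[244:254,412:436]);print('top yel');print(yel(t1)[244:254,412:424])
Z=np.median([i['depth'] for i in T],0); im=dict(T[0]);im['depth']=Z.astype(np.float32); C=cloud(im)
print('top z mm');print((C[244:254,412:436,2]*1000).round(0).astype(int))
for zc in(.131,.133,.135):
  for y in(-.2845,-.2955,-.3065): print(zc,y,'s',proj(S[0],[.487,y,zc]).round(2),'t',proj(T[0],[.487,y,zc]).round(2))
```

```text
side0 red cols366-375 rows189-199
[[  2   3   3   2   0  -1  -1   2   2   2]
 [  2   3   2   4   0  -3   3  17   0   2]
 [  2   2   3   1  -2  -5  77  80  -2   1]
 [  2   3   0  12  -2   7 138  63  -2   2]
 [  2   1   4 111   8  67 151  28  -2   2]
 [  2  -1  24 165  57 125  81   7  -1   2]
 [  1  -2  26  94  93 119  37  -3   2   2]
 [  1   0  31  78  85  93  15  -1   2   2]
 [  2   1  19  45  74  71  -4   0   3   3]
 [  2   1   1  -1  -2  -6  -1   1   3   3]]
side0 yel rows 200-212 cols 366-374
[[  8   8   8   0  -1   1   6   9]
 [  8   7   8   0   0   0   6   9]
 [  6   7   8   0  -3   1   5   8]
 [  7   6   7  -2  -2  -1   6   8]
 [  4   5  22  12  13  -1   6   8]
 [ 10   5  83  77  45  -3   8   9]
 [ 70  22  78 135  56  -5   6   9]
 [ 66  67  74 107  34  -5   8   9]
 [ 64  63  67  59  33  -4   7   7]
 [ 66  67  67  56  22  -4   7   7]
 [ 66  67  63  57  40  -2   8   8]
 [ 65  66  58  56  33  -2   6   8]
 [ 59  59  57  44  28  -2   7   8]]
side0 RGB col369 [[54, 53, 55], [73, 71, 59], [162, 155, 78], [237, 227, 92], [202, 188, 81], [154, 125, 66], [160, 129, 73], [168, 135, 78]]
s
[... 2959 characters left out ...]
-2  -2  -2  -3]
 [ 10   7  11  10  48  62  72  74  73  68  66  67  64  64  -2  -1  -3  -1   0  -1  -2  -2   0  -2]
 [ 10   6  15  31  47  48  48  43  43  42  44  41  -1  -3  -4  -2  -3  -3  -2  -1  -1   0  -1  -1]]
0.131 -0.2845 s [[369.25 196.78]] t [[419.19 248.94]]
0.131 -0.2955 s [[370.41 194.78]] t [[424.61 248.95]]
0.131 -0.3065 s [[371.54 192.81]] t [[430.02 248.95]]
0.133 -0.2845 s [[369.29 195.97]] t [[419.33 248.85]]
0.133 -0.2955 s [[370.44 193.97]] t [[424.75 248.85]]
0.133 -0.3065 s [[371.58 192.01]] t [[430.17 248.85]]
0.135 -0.2845 s [[369.32 195.16]] t [[419.47 248.75]]
0.135 -0.2955 s [[370.48 193.17]] t [[424.9  248.75]]
0.135 -0.3065 s [[371.62 191.2 ]] t [[430.33 248.75]]
```

The pointer's mid-height comes out about 1 mm above the clip's centre. I'll back the collar off by 20°, then check IK for a tilted grasp of the mug's handle. Tilting keeps the gripper clear of the dripper.

```bash
cat >> h.py <<'E'
MUG=np.array([.5093,.0931]); H=np.array([.961,.274]); H=H/np.linalg.norm(H)
def tilt(T,flip=0,h=H):
    T=np.radians(T); z=np.array([*(h*np.sin(T)),-np.cos(T)]); y=np.array([-h[1],h[0],0])*(-1 if flip else 1); return Ro.from_matrix(np.c_[np.cross(y,z),y,z]).as_quat(), z
E
python3 - <<'E'
from h import *
g=11.1; z=.163
r.move_to([*AX,.215],down(g)); r.move_linear([*AX,z],vel=.15); print(np.round(r.current_contact_force(),2))
r.set_joints(r.inverse_kinematics([*AX,z],down(g-25))); print(np.round(r.current_contact_force(),2),np.round(r.current_torque(),2))
r.set_joints(r.inverse_kinematics([*AX,z],down(g-21)))
r.move_linear([*AX,z+.05],vel=.2)
r.move_to([*(AX+[-.12,.1]),.29],down(g)); print(r.current_t())
level2()
t=grab('top'); P=cloud(t); h=cv2.cvtColor(t['pixels'],cv2.COLOR_RGB2HSV)
m=(h[...,0]>105)&(h[...,0]<125)&(h[...,1]>150)&(P[...,2]>.02)&(P[...,2]<.12)&(P[...,0]<.55)&(P[...,1]>.1); p=P[m]; print('blue',len(p),p.min(0),p.max(0),np.median(p,0))
SP=np.array([.487,-.0637])
for T in(45,55,65):
  for fl in(0,1):
    q,zz=tilt(T,fl)
    for nm,c in(('mug',MUG),('spout',SP)):
      gp=np.array([*(c-H*.066),.05]); tcp=gp-.003*zz
      for back in(0,.09):
        k=r.inverse_kinematics(tcp-zz*back,q); print(T,fl,nm,back,None if k is None else np.round(k,2))
E
```

```text
[ 1.04 -0.08  0.07]
[-0.17 -0.66  0.13] [ 0.02  0.   -0.01]
22.825
clip side [370.85 193.61] 16 depth [ 0.4847 -0.2911  0.1354] plane [ 0.4861 -0.2955  0.134 ]
ptr side [369.62 196.82] 5 depth [ 0.4861 -0.28    0.1326] plane [ 0.4858 -0.2828  0.1319]
clip top [424.87 248.89] 20 depth [ 0.4864 -0.2936  0.1353] plane 
ptr top [417.87 249.17] 17 depth [ 0.4866 -0.2815  0.1325] plane 
clip TRI [ 0.4865 -0.2957  0.1339] [-0.16 -0.02  0.03  0.15]
ptr TRI [ 0.486  -0.2817  0.1324] [-0.21 -0.03  0.04  0.19]
blue 694 [0.34569523 0.15124066 0.02004162] [0.4475496  0.22971681 0.09384819] [0.39101399 0.19631035 0.06891967]
45 0 mug 0 [-0.07  0.59  2.45  2.75  0.69  1.63]
45 0 mug 0.09 [-0.17  0.31  2.59  2.55  0.58  1.76]
45 0 spout 0 [-0.63  0.59  2.43  2.13  0.72  1.71]
45 0 spout 0.09 [-0.84  0.33  2.53  1.73  0.7   1.97]
45 1 mug 0 [-0.07  0.59  2.45  2.75  0.69 -1.52]
45 1 mug 0.09 [-0.17  0.31  2.59  2.55  0.58 -1.38]
45 1 spout 0 [-0.63  0.59  2.43  2.13  0.72 -1.43]
45 1 spout 0.09 [-0.84  0.33  2.53  1.73  0.7  -1.18]
55 0 mug 0 [-0.11  0.72  2.49  2.77  1.03  1.54]
55 0 mug 0.09 None
55 0 spout 0 [-0.71  0.71  2.46  2.17  0.98  1.54]
55 0 spout 0.09 [-0.99  0.52  2.58  1.85  0.95  1.62]
55 1 mug 0 [-0.11  0.72  2.49  2.77  1.03 -1.6 ]
55 1 mug 0.09 None
55 1 spout 0 [-0.71  0.71  2.46  2.17  0.98 -1.6 ]
55 1 spout 0.09 [-0.99  0.52  2.58  1.85  0.95 -1.52]
65 0 mug 0 [-0.14  0.89  2.51  2.76  1.37  1.47]
65 0 mug 0.09 None
65 0 spout 0 [-0.78  0.86  2.47  2.14  1.23  1.4 ]
65 0 spout 0.09 [-1.12  0.76  2.59  1.83  1.18  1.35]
65 1 mug 0 [-0.14  0.89  2.51  2.76  1.37 -1.68]
65 1 mug 0.09 None
65 1 spout 0 [-0.78  0.86  2.47  2.14  1.23 -1.74]
65 1 spout 0.09 [-1.12  0.76  2.59  1.83  1.18 -1.79]
```

Run:
```python
from h import *
SP=np.array([.487,-.0637])
for T in(15,20,25,30,37,45):
    q,zz=tilt(T,1)
    for nm,c in(('mug',MUG),('mid',(MUG+SP)/2),('spout',SP)):
      tcp=np.array([*(c-H*.066),.05])-.003*zz
      k=r.inverse_kinematics(tcp,q); k2=r.inverse_kinematics(tcp-zz*.09,q); print(T,nm,None if k is None else np.round(k,2),None if k2 is None else np.round(k2,2))
```

```text
15 mug [0.03 0.47 2.19 0.27 0.24 1.06] [0.01 0.23 2.21 0.15 0.46 1.18]
15 mid [-0.18  0.45  2.23  0.47  0.25  0.67] [-0.21  0.2   2.24  0.27  0.48  0.86]
15 spout [-0.39  0.45  2.22  0.57  0.3   0.37] [-0.43  0.21  2.23  0.34  0.53  0.58]
20 mug [0.01 0.46 2.24 0.73 0.13 0.59] [-0.01  0.2   2.28  0.29  0.34  1.02]
20 mid [-0.21  0.45  2.28  0.99  0.19  0.13] [-0.25  0.18  2.3   0.47  0.39  0.63]
20 spout [-0.43  0.45  2.27  0.98  0.27 -0.07] [-0.49  0.19  2.29  0.56  0.46  0.33]
25 mug [ 0.    0.47  2.29  1.87  0.12 -0.56] [-0.03  0.19  2.35  0.61  0.23  0.69]
25 mid [-0.23  0.46  2.32  1.67  0.21 -0.57] [-0.3   0.17  2.37  0.81  0.32  0.26]
25 spout [-0.46  0.46  2.31  1.43  0.29 -0.54] [-0.55  0.19  2.35  0.83  0.43  0.01]
30 mug [-0.02  0.48  2.34  2.45  0.23 -1.15] [-0.06  0.19  2.41  1.33  0.17 -0.05]
30 mid [-0.26  0.47  2.36  2.09  0.3  -1.02] [-0.35  0.18  2.43  1.27  0.31 -0.24]
30 spout [-0.5   0.48  2.34  1.75  0.37 -0.9 ] [-0.61  0.2   2.4   1.14  0.44 -0.35]
37 mug [-0.04  0.52  2.39  2.68  0.43 -1.4 ] [-0.11  0.22  2.5   2.25  0.29 -1.01]
37 mid [-0.31  0.51  2.42  2.34  0.48 -1.32] [-0.43  0.21  2.51  1.81  0.41 -0.86]
37 spout [-0.56  0.52  2.39  2.    0.52 -1.22] [-0.71  0.24  2.47  1.49  0.53 -0.8 ]
45 mug [-0.07  0.59  2.45  2.75  0.69 -1.52] [-0.17  0.31  2.59  2.55  0.58 -1.38]
45 mid [-0.36  0.59  2.47  2.45  0.72 -1.49] [-0.54  0.31  2.59  2.11  0.64 -1.28]
45 spout [-0.63  0.59  2.43  2.13  0.72 -1.43] [-0.84  0.33  2.53  1.73  0.7  -1.18]
```

Run:
```python
from h import *
q,zz=tilt(40,1); gp=np.array([*(MUG-H*.066),.05]); tcp=gp-.003*zz
for up in(.12,.08,.05,0):
    k=r.inverse_kinematics(tcp-zz*.08+[0,0,up],q)
    if k is not None: break
print(up,np.round(k,2))
r.set_gripper(.66)
r.set_joints(k); print(r.current_t(),r.current_tool_pos(),np.round(r.current_contact_force(),2))
r.move_linear(tcp-zz*.06,vel=.15); print(r.current_t())
s=grab('side'); save(s,'pre.png',(240,200,500,400),3)
```

```text
0.12 [-0.12 -0.12  2.42  0.96  0.31  0.32]
24.3583 [0.39518784 0.0603583  0.23419438] [ 0.13 -0.51  0.8 ]
26.3167
```

View pics/pre.png

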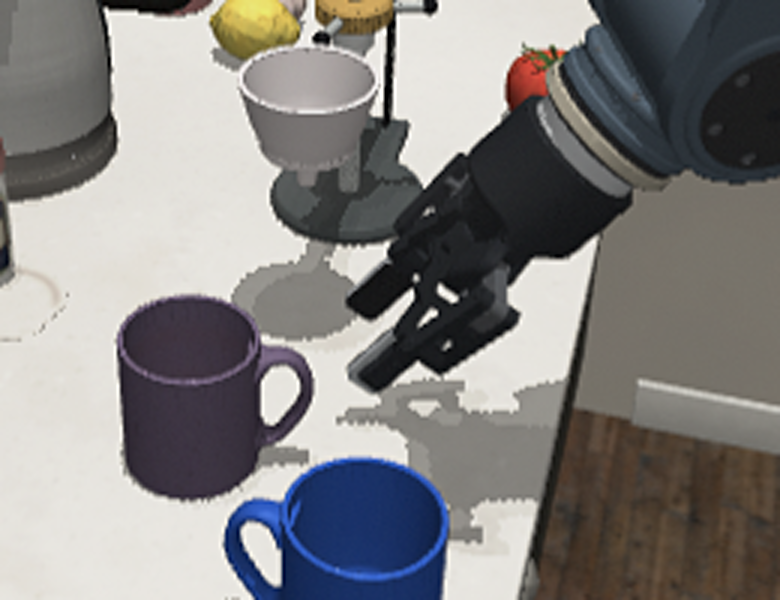

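Crop of the pre-grasp: the open fingers at (370,330) are lined up with the purple handle at (290,395), and the blue mug is clear. I'll advance and grip.

```bash
cat >> h.py <<'E'
def mugfit(n='top',c=MUG):
    L=[grab(n) for _ in range(3)]; im=dict(L[0]); C=np.median([cloud(i) for i in L],0); p=im['pixels'].astype(int)
    C=C.reshape(-1,3); col=p.reshape(-1,3)
    m=(np.hypot(C[:,0]-c[0],C[:,1]-c[1])<.055)&(C[:,2]>.02)&(C[:,2]<.097)&(col[:,2]>col[:,1]+4)&(col.sum(1)<330)
    o=C[m]; d=((o[:,:2]-c)@(-H)); o=o[(d<.03)]
    s=least_squares(lambda x:np.clip(np.hypot(o[:,0]-x[0],o[:,1]-x[1])-.0385,-.012,.012),c,loss='soft_l1',f_scale=.002); print(n,'mug',s.x.round(4),len(o),'med|e|',np.median(abs(s.fun)).round(4)); return s.x
E
python3 - <<'E'
from h import *
mugfit('top');mugfit('side')
q,zz=tilt(40,1); tcp=np.array([*(MUG-H*.066),.05])-.003*zz
r.move_linear(tcp,vel=.1); print(np.round(r.current_contact_force(),2))
r.set_gripper(0,25); print('open',r.current_opening(),'ff',r.current_finger_force(),np.round(r.current_contact_force(),2),r.current_t())
mugfit('top');mugfit('side')
E
```

```text
top mug [0.5079 0.0919] 359 med|e| 0.0008
side mug [0.5072 0.095 ] 2137 med|e| 0.0007
[-0.02  0.23  0.45]
open 0.2164763319870997 ff 24.45860660645849 [-3.64 -1.93  5.79] 27.85
top mug [0.5079 0.092 ] 354 med|e| 0.0007
side mug [0.5072 0.0951] 2126 med|e| 0.0007
```

Run:
```python
from h import *
p=np.array(r.current_tool_pos()); d=np.array([-.021,-.1565,0])
r.move_linear(p+d*.5,vel=.08); print(np.round(r.current_contact_force(),2),r.current_opening())
r.move_linear(p+d,vel=.08); print(np.round(r.current_contact_force(),2),r.current_opening(),r.current_t(),r.current_tool_pos()-p-d)
c=np.array([.487,-.0637]); mugfit('side',c)
for n in('side','top'):
    L=[grab(n) for _ in range(3)]; C=np.median([cloud(i) for i in L],0).reshape(-1,3); m=(np.hypot(*(C[:,:2]-c).T)<.055)&(C[:,2]>.165)&(C[:,2]<.19); o=C[m]
    if len(o)<20: print(n,len(o)); continue
    zm=np.percentile(o[:,2],97); o=o[o[:,2]>zm-.006]; f=fitcirc(o); print(n,'drip',f.round(4),zm.round(4),len(o))
save(L and grab('side'),'slid.png',(250,130,450,330),3)
```

```text
[-0.96 -3.3   5.22] 0.21482895162289473
[-1.79 -2.5   4.38] 0.2198065158949017 30.425 [8.21729311e-05 4.19127732e-05 5.91104204e-05]
side mug [ 0.4863 -0.0611] 1626 med|e| 0.0007
side drip [ 0.485  -0.0621  0.0413] 0.1741 351
top drip [ 0.4871 -0.0638  0.0412] 0.1765 289
```

View pics/slid.png

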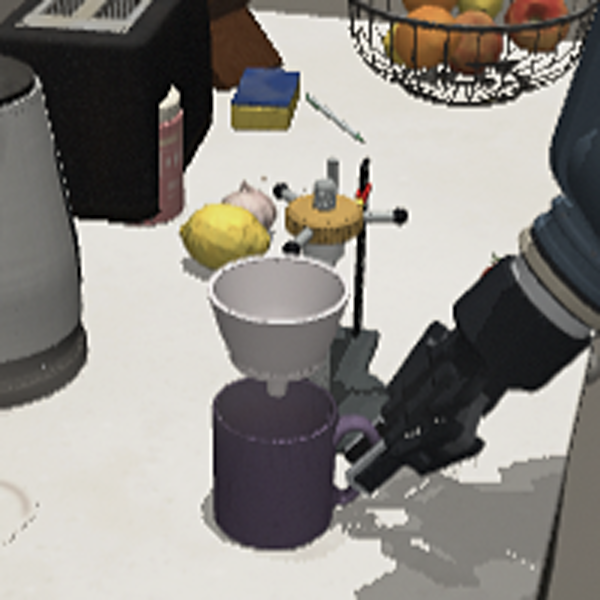

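The mug stands under the spout: spout at crop (277,385), cup rim centred at about (275,410). The fits agree to about 1.5 mm. I'll release and back away.

Run:
```python
from h import *
r.set_gripper(.55); q,zz=tilt(40,1); p=np.array(r.current_tool_pos())
r.move_linear(p-zz*.09,vel=.1); 
r.move_linear(p-zz*.09+[-.03,0,.05],vel=.12); print(np.round(r.current_contact_force(),2),r.current_t())
mugfit('side',np.array([.487,-.0637])); level2()
```

```text
[-0.36  0.75 -0.14] 32.9917
side mug [ 0.4862 -0.0612] 1621 med|e| 0.0007
clip side [370.85 193.62] 16 depth [ 0.4844 -0.2902  0.1354] plane [ 0.4861 -0.2955  0.134 ]
ptr side [369.62 196.82] 5 depth [ 0.4857 -0.2768  0.1325] plane [ 0.4858 -0.2828  0.1319]
clip top [424.95 248.89] 20 depth [ 0.4864 -0.294   0.1351] plane 
ptr top [417.88 249.11] 17 depth [ 0.4869 -0.2817  0.1313] plane 
clip TRI [ 0.4865 -0.2958  0.1339] [-0.16 -0.02  0.03  0.14]
ptr TRI [ 0.4861 -0.2817  0.1324] [-0.24 -0.03  0.04  0.22]
```

```bash
python3 -c "
from h import *
print(r.hand_in())"
```

```text
the job is handed in; nothing more can be done
None
```

I handed the job in at about 33 s: the pointer is level with the red clip to about 1 mm, and the purple mug stands centred under the spout to about 1.5 mm. I slid the mug by its handle, and the robot touches nothing.

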